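# Fit the fishtail nozzle to the fume extractor and open its damper

### The job

Nest the tapered spigot of the nozzle with the flat fishtail beak in the tapered ring on top of the fume extractor and press it firmly home, feeling for the height at which it seats. Then, keeping it pressed in so that its taper grips the ring (10 to 15 N will do, at over 20 N the ring's overload sleeve gives way), turn it clockwise seen from above until the ring meets its stop and the damper is fully open. Leave it seated upright in the ring, let go, and do not disturb the other things on the bench.

Things in the scene. Friction and masses are not known exactly. Their poses are not given: they have to be found in the camera images.
- flat_nozzle: the wanted nozzle, grey plastic, 113 mm tall, 0.12 to 0.26 kg, standing upright. Origin: centre of the spigot's lower end, z up. Spigot radius 14 mm at z = 0, widening to 24 mm at z = 37 (15 degree half-angle); flange of radius 27 at z = 37 to 42; neck of radius 16; flat fishtail beak from z = 55 to 112, 26 mm thick along the nozzle's y, 50 (foot) to 76 mm (mouth) wide along its x
- beak (a point): point on the nozzle's axis in the middle of its beak, 90 mm above the nozzle's origin, axes as the nozzle's: the place to grip, across the 26 mm (closing along y)
- tower (a point): centre of the upper edge of the extractor's fixed black tower, z up, on the ring's axis, 164 to 184 mm above the bench. The ring stands up out of it: its rim is 2 to 22 mm higher than this point, set differently each time and not reported. Fully home, the nozzle's origin is 33.6 mm below the rim (so 11.6 to 31.6 mm below this point), 4 mm left between flange and rim
- damper (a joint): turn of the damper ring, rad: 0 shut, growing clockwise seen from above, hard stop at 1.3 = fully open; starts at 0 to 0.25. It rubs with a steady 0.25 N m and stays where left. Only the friction of the nozzle's taper turns it: under the nozzle's weight alone it slips, under a downward push of 10 to 15 N it grips
- sleeve (a joint): the ring has a rim of radius 34 mm and an open tapered bore, radius 23 mm at the rim to 15.5 at 28 mm depth, 15 degree half-angle like the spigot; the nozzle fits in any yaw. Joint: sinking of the ring's overload sleeve, m: 0 in place; rigid until pressed down with about 20 N, then the ring gives way downward (to 0.008) and stays there: spoiled
- extractor: bench fume extractor, fixed, white, 220 x 240 mm, 120 mm tall on screw feet that lift it by up to 20 mm, origin under its centre, z up. In the middle of its top a black tower (radius 43 mm, 44 mm tall) carries the aluminium damper ring. A rib on the ring points to a narrow mark when shut, a wide one when open
- round_nozzle: the other nozzle: same tapered spigot (37 mm) and flange but a round, trumpet-shaped top (52 mm across, 95 mm tall overall); standing on its spigot; origin under its centre; not wanted, leave it standing
- screwdriver: screwdriver lying on the bench, about 200 mm long; leave alone
- solder_reel: black reel standing on its end, 60 mm across, 44 mm tall, origin under its centre; leave alone
- hard_drive: hard drive lying flat, 147 x 102 x 24 mm; leave alone
- heatsink: finned aluminium heatsink, 70 x 70 x 30 mm, origin under its centre; leave alone
- mug: white mug, 80 mm across, 90 mm tall; leave alone
- pliers: black-handled pliers lying flat, about 145 mm long; leave alone
Mind the look-alikes: they are no part of the job. Leave any green or pink look-alike of the flat_nozzle alone.

How it is judged:
By the outcome, as a careful person would: the job done as asked, in the order asked, and still so for the second after the job is handed in, with the robot touching nothing.
It also fails if it takes over 61 s, if anything falls off the work surface, if the arm or the gripper's body presses on something with over 40 N, if the wrist force passes 120 N, or if a joint passes its speed limit or range.

### The arm

A 7-joint arm with a two-finger parallel gripper is mounted at the origin on the work surface. World frame = base frame: x ahead of the robot, y to its left, z up, the work surface at z = 0. Lengths are in m, angles in degrees, forces in N, time in s.
With the tool pointing down it reaches from about 0.425 to 0.875 m from the base axis. Payload 4.7 kg.
Tool frame: the origin (TCP) lies between the finger pads; the fingertips stand 8 mm ahead of it and the grasp point (between the pads) lies 11 mm behind it (env.tip_extent is the distance from the TCP to the fingertips, in m); z points along the fingers, y is the line along which they close (so a half turn about z gives the same grasp; the last joint's range is limited). The gripper opens to 87 mm and grips with 3 to 60 N. Pads are 19 mm wide; open, the fingers measure 117 mm over their backs; the gripper's body (75 mm by 190 mm) begins 51 mm behind the grasp point.
Start: joints at [77.011, 18.392, -4.016, 83.108, 1.295, 78.541, -3.26], TCP at [0.155, -0.631, 0.197] pointing down, gripper open.
Joint ranges: [-163.93, 163.93], [-17.29, 119.83], [-79.2, 71.16], [3.27, 140.29], [-89.18, 269.18], [5.43, 117.66], [-154.24, 154.24]. Speed limits (degrees/s): [147.25, 147.25, 180, 180, 180, 180, 180].

### API

Orientations are given as [roll, pitch, yaw] about the fixed x, y, z axes, in that order (R = Rz(yaw) Ry(pitch) Rx(roll)).
In Python, from cell import sensors, vision, workorder, env gives the robot as it stands.
- The arm moves only by the tool drive_tool, never from a script. Its argument "moves" is a list of rows, each an object of numbers: "x", "y", "z": the shift along the tool's x, y, z in mm; "rx", "ry", "rz": the turn, a rotation vector about the tool's x, y, z in rad; "fingers": the closure, from -1 (fully open) to 1 (shut). In form: [{"x": .., "y": .., "z": .., "rx": .., "ry": .., "rz": .., "fingers": ..}, ...]. A call has 1 to 20 rows; each row is the pose to reach, as a shift and turn from the pose commanded when the call began, along the tool's axes at that moment; what a row does not reach only later rows make up. A row lasts 1/8 s, in which the tool goes at most 62.5 mm and 10.7 degrees, less where a joint would pass 70% of its speed; a pose out of reach is approached as far as the arm can. A call with a gripper value outside its range is refused whole. The fingers move at their own pace and stop on an object; "force" is the grip in N (left out, the last holds). Time passes only in rows, so rows that repeat a pose let the fingers close. It gives the time, the measured TCP pose, the force, the opening and the grip force at its end, in the units of the state.
- sensors.get_obs(): the state, without advancing time (a new reading comes with each control period).
- vision.read_camera(name): name is "scene" or "top" or "wrist"; returns a dict with "image" (480x640x3 uint8, red, green, blue), "fx", "fy", "cx", "cy" (pixels), "R" (3x3) and "t" (3): a world point X has camera coordinates R X + t. Camera axes: x right, y down, z forward; pixel columns grow to the right and rows downward; lengths in m; the calibration is good to about 2 mm. A picture is of the moment at which its call begins. There is no depth.
- workorder.sign_off(): hands the job in; it is judged then, once.
The state is a dict: "time_s": time; "qpos": joint angles; "joint_velocities": joint speeds; "effort": joint torques, N m; "tool_pos": TCP position; "tool_rot": TCP orientation; "force": force on the tool from outside, world axes, zero at the start; "wrist_torque": the same for the moment, N m; "grip_width": finger opening in m; "grasp_force": force on a finger pad.
Only numpy, scipy, OpenCV 4.12 (cv2) and the standard library are available. Lean on these libraries where they do the work, as an engineer would, in place of code of your own. Each camera call takes 0.05 s, during which the arm holds its last target. There are 200 camera calls.

## Working session

There is one attempt and no reset: what is moved stays moved. The work goes in short steps, Python scripts to look and compute and a tool call to move; the robot and the scene stay as the last step left them, time stands still between calls to the robot, and variables do not carry over. Pictures are saved under pics/ and viewed, at most 10 in all, crops included, and the job is handed in when it is done.

Besides the shell and the picture viewer there is one more tool, called after ">>>" as name(argument=value, ...), one argument or row to a line, values as JSON. drive_tool: Moves the arm, as the interface text tells. Its arguments: {"type":"object","properties":{"moves":{"type":"array"},"force":{"type":"number"}},"required":["moves"]}

```bash
ls; mkdir -p pics; python3 - <<'E'
from cell import sensors, vision, workorder, env
import cv2,numpy as np
o=sensors.get_obs(); print({k:np.round(v,3).tolist() for k,v in o.items()}, env.tip_extent)
for n in ("scene","top"):
    c=vision.read_camera(n); cv2.imwrite(f"pics/{n}0.png",c["image"][:,:,::-1])
    print(n,c["fx"],c["fy"],c["cx"],c["cy"],np.round(c["R"],3).tolist(),np.round(c["t"],3).tolist(), (-c["R"].T@c["t"]).round(3))
E
```

```text
pics
{'time_s': 0.0, 'qpos': [77.012, 18.438, -4.016, 83.177, 1.295, 78.541, -3.262], 'joint_velocities': [0.057, 0.005, 0.003, 0.001, 0.059, 0.031, 0.06], 'effort': [-0.0, -49.129, -0.404, -31.253, -0.064, 0.044, 0.0], 'tool_pos': [0.155, -0.631, 0.196], 'tool_rot': [-179.89, 0.005, 13.797], 'force': [0.0, -0.295, 0.295], 'wrist_torque': [0.036, 0.001, 0.006], 'grasp_force': 0.0, 'grip_width': 0.087} 0.008
scene 557.9695174516856 557.9695174516856 326.26283015619896 236.01517652297431 [[-0.243, 0.97, 0.017], [0.767, 0.203, -0.609], [-0.594, -0.135, -0.793]] [0.192, -0.32, 1.474] [1.168 0.077 0.971]
top 492.8852029401874 492.8852029401874 320.42428300409676 236.89133207195135 [[0.016, -1.0, 0.011], [-0.982, -0.017, -0.188], [0.188, -0.008, -0.982]] [-0.096, 0.548, 1.1] [ 0.333 -0.078  1.184]
```

View pics/scene0.png

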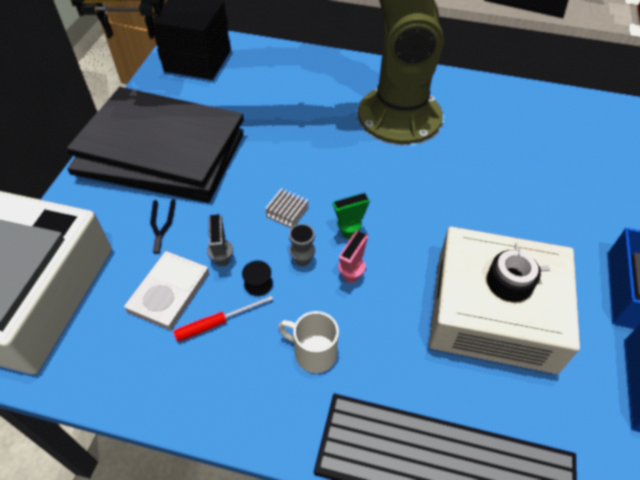

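View pics/top0.png

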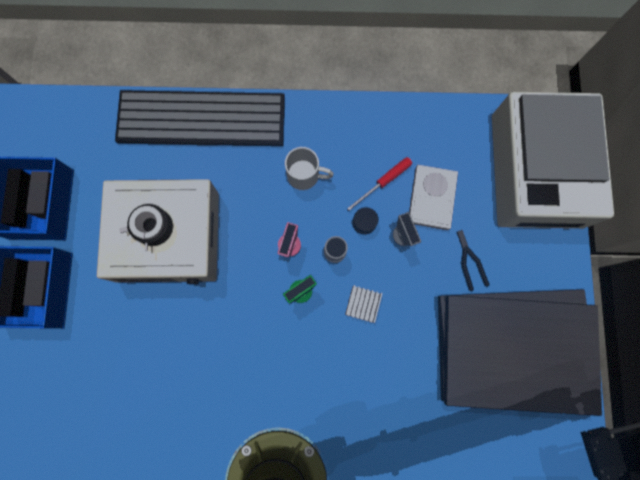

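Scene view: candidates are grey fishtail nozzle (top 405,232; scene 220,240), pink look-alike (top 289,240), green look-alike (top 300,290), and round nozzle (top 335,248). I choose the grey one with the flat beak at top (405,232). The extractor ring is at top (150,224), scene (515,268).

```bash
cat > h.py <<'E'
import cv2,numpy as np
def ray(c,u,v):
    d=c["R"].T@np.array([(u-c["cx"])/c["fx"],(v-c["cy"])/c["fy"],1]); return -c["R"].T@c["t"],d
def onz(c,u,v,z):
    o,d=ray(c,u,v); return o+d*(z-o[2])/d[2]
def proj(c,X):
    p=c["R"]@np.asarray(X,float)+c["t"]; return np.array([c["fx"]*p[0]/p[2]+c["cx"],c["fy"]*p[1]/p[2]+c["cy"]])
def tri(rs):
    A=0;b=0
    for o,d in rs:
        d=d/np.linalg.norm(d);P=np.eye(3)-np.outer(d,d);A=A+P;b=b+P@o
    return np.linalg.solve(A,b)
E
python3 - <<'E'
from cell import vision
import cv2,numpy as np
t=vision.read_camera("top")["image"][:,:,::-1];s=vision.read_camera("scene")["image"][:,:,::-1]
np.savez
f=lambda im,u,v,w=30,h=25:cv2.resize(im[v-h:v+h,u-w:u+w],(400,300*h//25*25//25 if 0 else 300),interpolation=cv2.INTER_CUBIC)
a=np.hstack([f(t,405,232,32,24),f(s,220,240,40,30)]);b=np.hstack([f(t,150,224,40,30),f(s,515,268,48,36)])
cv2.imwrite("pics/crop1.png",np.vstack([a,b]))
E
```

```text
(no output)
```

View pics/crop1.png

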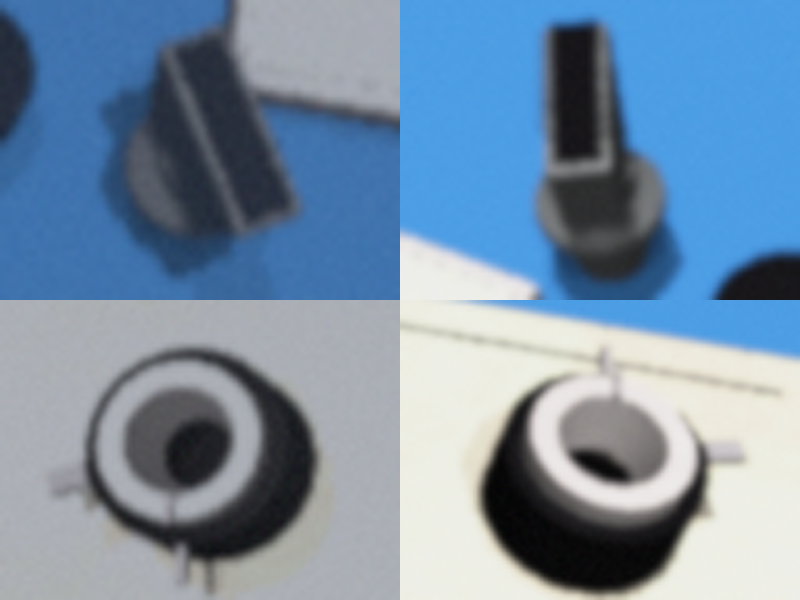

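Crop confirms the grey fishtail: the mouth's corners are at crop (165,52),(225,30),(300,212),(240,232) in the top view and (145,25),(205,22),(213,168),(148,172) in the scene view. The rib sits close to the narrow mark (shut), and the wide mark lies clockwise of it.

```bash
python3 - <<'E'
from cell import vision
from h import *
T=vision.read_camera("top");S=vision.read_camera("scene")
ct=np.array([(165,52),(225,30),(300,212),(240,232)])/6.25+[373,208]
cs=np.array([(145,25),(205,22),(213,168),(148,172)])/5+[180,210]
m=tri([ray(T,*ct.mean(0)),ray(S,*cs.mean(0))]);print("mouth",m.round(4))
for c,q in((T,ct),(S,cs)):
    W=np.array([onz(c,*p,.112) for p in q]); print(W.round(4).tolist(),W.mean(0).round(4))
    # longest side dir
    for i in range(4):
        d=W[(i+1)%4]-W[i]; print(round(np.linalg.norm(d)*1e3,1),round(np.degrees(np.arctan2(d[1],d[0])),1))
cen={}
for n,c,sd in(("T",T,(131,222)),("S",S,(499,272))):
    g=cv2.cvtColor(c["image"],cv2.COLOR_RGB2GRAY)
    u,v=sd; 
    best=None
    for th in (170,180,190,200,210):
        k,l,st,_=cv2.connectedComponentsWithStats((g>th).astype(np.uint8),connectivity=4)
        # component largest within window around seed, area 200..1500
        w=l[v-6:v+7,u-6:u+7]; ids=[i for i in np.unique(w) if i and 100<st[i,4]<2500]
        for i in ids:
            p=np.argwhere(l==i)[:,::-1].astype(np.float32); h=cv2.convexHull(p); e=cv2.fitEllipse(h); print(n,th,st[i].tolist(),np.round(e[0],1),np.round(e[1],1),round(e[2]))
            cen[n]=e[0]
if len(cen)==2:
    r=tri([ray(T,*cen["T"]),ray(S,*cen["S"])]);print("rim",r.round(4),proj(T,r)-cen["T"],proj(S,r)-cen["S"])
E
```

```text
mouth [ 0.5601 -0.2854  0.1068]
[[0.5881, -0.2623, 0.112], [0.5965, -0.2839, 0.112], [0.5307, -0.3094, 0.112], [0.5231, -0.2879, 0.112]] [ 0.5596 -0.2859  0.112 ]
23.3 -68.6
70.6 -158.9
22.7 109.4
69.8 21.5
[[0.5329, -0.3072, 0.112], [0.5253, -0.2848, 0.112], [0.5928, -0.2562, 0.112], [0.6009, -0.2795, 0.112]] [ 0.563  -0.2819  0.112 ]
23.7 108.6
73.3 23.0
24.6 -70.8
73.5 -157.8
T 170 [131, 208, 30, 28, 181] [145.1 221.8] [27.6 30.2] 69
```

```bash
cat >> h.py <<'E'
from scipy.spatial.transform import Rotation as Ro
def delta(o,target,yaw):
    R=Ro.from_euler('xyz',o["tool_rot"],degrees=True); Rt=Ro.from_euler('xyz',[180,0,yaw],degrees=True)
    return (R.inv().apply(np.asarray(target)-o["tool_pos"])*1e3).round(1),(R.inv()*Rt).as_rotvec().round(4)
E
python3 - <<'E'
from cell import vision,sensors
from h import *
T=vision.read_camera("top");S=vision.read_camera("scene")
a,b=(145.3,222.0),(518.7,266)
r=tri([ray(T,*a),ray(S,*b)]);print("rim",r.round(4),proj(T,r)-a,proj(S,r)-b)
for z in(.17,.18,.19,.2): print(z,onz(T,*a,z).round(4),onz(S,*b,z).round(4))
# rib notch on the rim / marks in top
for n,p in(("notch",(110+172/5,194+200/5)),("narrow",(110+180/5,194+268/5)),("wide",(110+65/5,194+180/5))):
    w=onz(T,*p,r[2] if n=="notch" else .165)-r; print(n,w.round(3),np.degrees(np.arctan2(w[1],w[0])).round(1))
o=sensors.get_obs();print(delta(o,[.5605,-.2845,.21],21.3))
E
```

```text
rim [0.551  0.2806 0.1761] [-0.37483972  0.00207654] [-0.44746139  0.02332179]
0.17 [0.5524 0.282  0.17  ] [0.546 0.283 0.17 ]
0.18 [0.5502 0.2785 0.18  ] [0.5538 0.2804 0.18  ]
0.19 [0.548  0.2749 0.19  ] [0.5616 0.2778 0.19  ]
0.2 [0.5459 0.2714 0.2   ] [0.5693 0.2753 0.2   ]
notch [-0.025 -0.001  0.   ] -177.7
narrow [-0.052 -0.003 -0.011] -176.9
wide [-0.016  0.048 -0.011] 107.9
(array([ 476.5, -240. ,  -13.4]), array([-0.0002,  0.    , -0.131 ]))
```

>>> drive_tool(
  moves=[
    {"x": 20, "y": -10, "z": -4},
    {"x": 60, "y": -30, "z": -10},
    {"x": 105, "y": -53, "z": -14, "rz": -0.03},
    {"x": 150, "y": -75, "z": -14, "rz": -0.05},
    {"x": 195, "y": -98, "z": -14, "rz": -0.07},
    {"x": 240, "y": -121, "z": -14, "rz": -0.09},
    {"x": 285, "y": -143, "z": -14, "rz": -0.11},
    {"x": 330, "y": -166, "z": -14, "rz": -0.131},
    {"x": 375, "y": -189, "z": -14, "rz": -0.131},
    {"x": 420, "y": -211, "z": -14, "rz": -0.131},
    {"x": 455, "y": -229, "z": -14, "rz": -0.131},
    {"x": 472, "y": -238, "z": -14, "rz": -0.131},
    {"x": 476.5, "y": -240, "z": -14, "rz": -0.131},
    {"x": 476.5, "y": -240, "z": -14, "rz": -0.131},
    {"x": 476.5, "y": -240, "z": -14, "rz": -0.131},
  ],
)

```text
invalid input at $.moves[0]: expected keys x, y, z, rx, ry, rz, fingers
```

```bash
python3 - <<'E'
from cell import vision,sensors
from h import *
o=sensors.get_obs();print({k:np.round(o[k],4).tolist() for k in("time_s","qpos","tool_pos","tool_rot","force","grip_width")})
W=vision.read_camera("wrist");im=W["image"][:,:,::-1].copy()
print(W["fx"],W["cx"],W["cy"],W["R"].round(3).tolist(),(-W["R"].T@W["t"]).round(4))
cv2.imwrite("pics/w1.png",im)
print([proj(W,[.5605,-.2845,.112]).round(1)])
E
```

```text
{'time_s': 0.4, 'qpos': [77.0114, 18.4007, -4.0161, 83.1157, 1.2938, 78.5401, -3.261], 'tool_pos': [0.155, -0.6312, 0.1966], 'tool_rot': [-179.9885, 0.0018, 13.7963], 'force': [0.9261, 0.3237, -0.0627], 'grip_width': 0.0869}
396.16259073897055 317.0847972540647 233.38928814852574 [[0.238, -0.971, -0.001], [-0.928, -0.228, 0.295], [-0.286, -0.069, -0.956]] [ 0.2327 -0.6122  0.3852]
[array([ -340.9, -1025.6])]
```

View pics/w1.png

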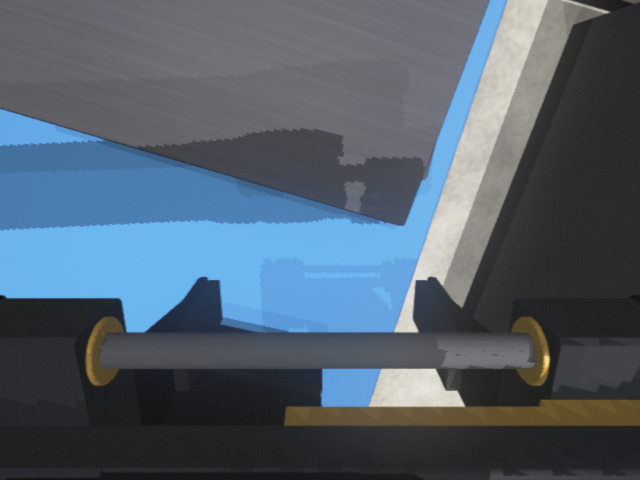

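The move was refused because every key is required. The wrist picture still shows the start pose, with the fingers at (210,300) and (425,300).

>>> drive_tool(
  moves=[
    {"x": 20, "y": -10, "z": -4, "rx": 0, "ry": 0, "rz": 0, "fingers": -1},
    {"x": 60, "y": -30, "z": -10, "rx": 0, "ry": 0, "rz": 0, "fingers": -1},
    {"x": 105, "y": -53, "z": -14, "rx": 0, "ry": 0, "rz": -0.03, "fingers": -1},
    {"x": 150, "y": -75, "z": -14, "rx": 0, "ry": 0, "rz": -0.05, "fingers": -1},
    {"x": 195, "y": -98, "z": -14, "rx": 0, "ry": 0, "rz": -0.07, "fingers": -1},
    {"x": 240, "y": -121, "z": -14, "rx": 0, "ry": 0, "rz": -0.09, "fingers": -1},
    {"x": 285, "y": -143, "z": -14, "rx": 0, "ry": 0, "rz": -0.11, "fingers": -1},
    {"x": 330, "y": -166, "z": -14, "rx": 0, "ry": 0, "rz": -0.131, "fingers": -1},
    {"x": 375, "y": -189, "z": -14, "rx": 0, "ry": 0, "rz": -0.131, "fingers": -1},
    {"x": 420, "y": -211, "z": -14, "rx": 0, "ry": 0, "rz": -0.131, "fingers": -1},
    {"x": 455, "y": -229, "z": -14, "rx": 0, "ry": 0, "rz": -0.131, "fingers": -1},
    {"x": 472, "y": -238, "z": -14, "rx": 0, "ry": 0, "rz": -0.131, "fingers": -1},
    {"x": 476.5, "y": -240, "z": -14, "rx": 0, "ry": 0, "rz": -0.131, "fingers": -1},
    {"x": 476.5, "y": -240, "z": -14, "rx": 0, "ry": 0, "rz": -0.131, "fingers": -1},
    {"x": 476.5, "y": -240, "z": -14, "rx": 0, "ry": 0, "rz": -0.131, "fingers": -1},
  ],
)

```text
time_s: 2.33
tool_pos: [0.5592, -0.2865, 0.2108]
tool_rot: [180.0, 0.1, 21.1]
force: [-0.0, 0.6, 0.2]
grip_width: 0.087
grasp_force: 0.0
```

```bash
python3 - <<'E'
from cell import vision,sensors
from h import *
o=sensors.get_obs();print({k:np.round(o[k],4).tolist() for k in("time_s","qpos","tool_pos","tool_rot","force","grip_width")})
W=vision.read_camera("wrist");im=W["image"][:,:,::-1].copy()
print(W["R"].round(3).tolist(),(-W["R"].T@W["t"]).round(4))
cv2.imwrite("pics/w2.png",im)
print(proj(W,[.5605,-.2845,.112]).round(1))
E
```

```text
{'time_s': 2.325, 'qpos': [43.1108, 16.8783, -22.9508, 84.6363, 6.6698, 79.839, -48.9991], 'tool_pos': [0.5592, -0.2865, 0.2108], 'tool_rot': [179.9642, 0.0558, 21.1327], 'force': [-0.0177, 0.5928, 0.2007], 'grip_width': 0.087}
[[0.36, -0.933, -0.0], [-0.891, -0.344, 0.295], [-0.276, -0.106, -0.955]] [ 0.634  -0.2574  0.3993]
[315.6 220. ]
```

View pics/w2.png

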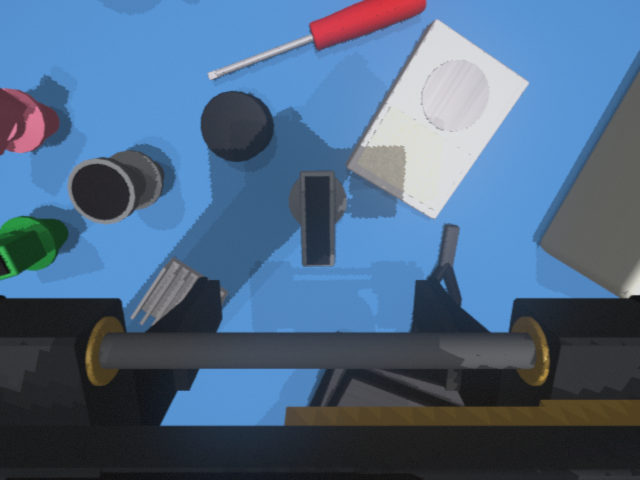

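The wrist view shows the grey beak's mouth at (301–333, 171–266), so its centre is (317,218). That is aligned with the fingers' middle (317) and needs about 3 mm more along tool x. Descend and grip.

>>> drive_tool(
  moves=[
    {"x": 3, "y": 0, "z": 15, "rx": 0, "ry": 0, "rz": 0, "fingers": -1},
    {"x": 3, "y": 0, "z": 45, "rx": 0, "ry": 0, "rz": 0, "fingers": -1},
    {"x": 3, "y": 0, "z": 75, "rx": 0, "ry": 0, "rz": 0, "fingers": -1},
    {"x": 3, "y": 0, "z": 100, "rx": 0, "ry": 0, "rz": 0, "fingers": -1},
    {"x": 3, "y": 0, "z": 120, "rx": 0, "ry": 0, "rz": 0, "fingers": -1},
    {"x": 3, "y": 0, "z": 130, "rx": 0, "ry": 0, "rz": 0, "fingers": -1},
    {"x": 3, "y": 0, "z": 132, "rx": 0, "ry": 0, "rz": 0, "fingers": -1},
    {"x": 3, "y": 0, "z": 132, "rx": 0, "ry": 0, "rz": 0, "fingers": -1},
    {"x": 3, "y": 0, "z": 132, "rx": 0, "ry": 0, "rz": 0, "fingers": -0.2},
    {"x": 3, "y": 0, "z": 132, "rx": 0, "ry": 0, "rz": 0, "fingers": 0.1},
    {"x": 3, "y": 0, "z": 132, "rx": 0, "ry": 0, "rz": 0, "fingers": 0.3},
    {"x": 3, "y": 0, "z": 132, "rx": 0, "ry": 0, "rz": 0, "fingers": 0.5},
    {"x": 3, "y": 0, "z": 132, "rx": 0, "ry": 0, "rz": 0, "fingers": 1},
    {"x": 3, "y": 0, "z": 132, "rx": 0, "ry": 0, "rz": 0, "fingers": 1},
    {"x": 3, "y": 0, "z": 132, "rx": 0, "ry": 0, "rz": 0, "fingers": 1},
    {"x": 3, "y": 0, "z": 132, "rx": 0, "ry": 0, "rz": 0, "fingers": 1},
  ],
  force=50,
)

```text
time_s: 4.38
tool_pos: [0.5633, -0.2836, 0.0788]
tool_rot: [180.0, -0.0, 21.3]
force: [-0.1, -1.3, 0.3]
grip_width: 0.0252
grasp_force: 50.0
```

>>> drive_tool(
  moves=[
    {"x": 0, "y": 0, "z": -5, "rx": 0, "ry": 0, "rz": 0, "fingers": 1},
    {"x": 0, "y": 0, "z": -20, "rx": 0, "ry": 0, "rz": 0, "fingers": 1},
    {"x": 0, "y": 0, "z": -50, "rx": 0, "ry": 0, "rz": 0, "fingers": 1},
    {"x": 0, "y": 0, "z": -85, "rx": 0, "ry": 0, "rz": 0, "fingers": 1},
    {"x": 0, "y": 0, "z": -120, "rx": 0, "ry": 0, "rz": 0, "fingers": 1},
    {"x": 0, "y": 0, "z": -155, "rx": 0, "ry": 0, "rz": 0, "fingers": 1},
    {"x": 0, "y": 0, "z": -190, "rx": 0, "ry": 0, "rz": 0, "fingers": 1},
    {"x": 0, "y": 0, "z": -215, "rx": 0, "ry": 0, "rz": 0, "fingers": 1},
    {"x": 0, "y": 0, "z": -230, "rx": 0, "ry": 0, "rz": 0, "fingers": 1},
    {"x": 0, "y": 0, "z": -235, "rx": 0, "ry": 0, "rz": 0, "fingers": 1},
    {"x": 0, "y": 0, "z": -235, "rx": 0, "ry": 0, "rz": 0, "fingers": 1},
    {"x": 0, "y": 0, "z": -235, "rx": 0, "ry": 0, "rz": 0, "fingers": 1},
  ],
)

```text
time_s: 5.88
tool_pos: [0.5628, -0.2833, 0.3124]
tool_rot: [-179.9, 0.1, 21.3]
force: [0.5, 0.4, -2.0]
grip_width: 0.0254
grasp_force: 50.0
```

```bash
python3 - <<'E'
from cell import sensors
from h import *
o=sensors.get_obs();print({k:np.round(o[k],4).tolist() for k in("time_s","qpos","tool_pos","tool_rot","force","grip_width")})
print(delta(o,[.5525,.2805,.314],118))
E
```

```text
{'time_s': 5.875, 'qpos': [42.2659, 16.0219, -23.2354, 74.214, 6.2427, 91.1247, -48.7467], 'tool_pos': [0.5628, -0.2833, 0.3124], 'tool_rot': [-179.9097, 0.0887, 21.302], 'force': [0.47, 0.3903, -1.9608], 'grip_width': 0.0254}
(array([ 195.2, -529. ,   -1. ]), array([-2.5000e-03, -2.0000e-04, -1.6877e+00]))
```

>>> drive_tool(
  moves=[
    {"x": 4, "y": -10, "z": 0, "rx": 0, "ry": 0, "rz": -0.03, "fingers": 1},
    {"x": 13, "y": -35, "z": 0, "rx": 0, "ry": 0, "rz": -0.11, "fingers": 1},
    {"x": 26, "y": -70, "z": 0, "rx": 0, "ry": 0, "rz": -0.22, "fingers": 1},
    {"x": 39, "y": -105, "z": 0, "rx": 0, "ry": 0, "rz": -0.34, "fingers": 1},
    {"x": 52, "y": -140, "z": 0, "rx": 0, "ry": 0, "rz": -0.46, "fingers": 1},
    {"x": 65, "y": -175, "z": 0, "rx": 0, "ry": 0, "rz": -0.58, "fingers": 1},
    {"x": 78, "y": -210, "z": 0, "rx": 0, "ry": 0, "rz": -0.7, "fingers": 1},
    {"x": 91, "y": -245, "z": 0, "rx": 0, "ry": 0, "rz": -0.82, "fingers": 1},
    {"x": 104, "y": -280, "z": 0, "rx": 0, "ry": 0, "rz": -0.94, "fingers": 1},
    {"x": 117, "y": -315, "z": 0, "rx": 0, "ry": 0, "rz": -1.06, "fingers": 1},
    {"x": 130, "y": -350, "z": 0, "rx": 0, "ry": 0, "rz": -1.18, "fingers": 1},
    {"x": 143, "y": -385, "z": 0, "rx": 0, "ry": 0, "rz": -1.3, "fingers": 1},
    {"x": 156, "y": -420, "z": 0, "rx": 0, "ry": 0, "rz": -1.42, "fingers": 1},
    {"x": 169, "y": -455, "z": 0, "rx": 0, "ry": 0, "rz": -1.54, "fingers": 1},
    {"x": 182, "y": -490, "z": 0, "rx": 0, "ry": 0, "rz": -1.64, "fingers": 1},
    {"x": 191, "y": -515, "z": 0, "rx": 0, "ry": 0, "rz": -1.69, "fingers": 1},
    {"x": 195, "y": -527, "z": 0, "rx": 0, "ry": 0, "rz": -1.69, "fingers": 1},
    {"x": 195, "y": -529, "z": 0, "rx": 0, "ry": 0, "rz": -1.69, "fingers": 1},
    {"x": 195, "y": -529, "z": 0, "rx": 0, "ry": 0, "rz": -1.69, "fingers": 1},
    {"x": 195, "y": -529, "z": 0, "rx": 0, "ry": 0, "rz": -1.69, "fingers": 1},
  ],
)

```text
time_s: 8.38
tool_pos: [0.5533, 0.2788, 0.3137]
tool_rot: [-180.0, 0.1, 118.0]
force: [-0.5, -0.5, -1.9]
grip_width: 0.0252
grasp_force: 50.0
```

```bash
python3 - <<'E'
from cell import vision,sensors
from h import *
o=sensors.get_obs();print({k:np.round(o[k],4).tolist() for k in("time_s","qpos","tool_pos","tool_rot","force","wrist_torque","grip_width")})
W=vision.read_camera("wrist");S=vision.read_camera("scene");T=vision.read_camera("top")
cv2.imwrite("pics/w3.png",W["image"][:,:,::-1])
f=lambda im,u,v,w,h:cv2.resize(np.ascontiguousarray(im[v-h:v+h,u-w:u+w,::-1]),(400,400),interpolation=cv2.INTER_CUBIC)
cv2.imwrite("pics/st.png",np.hstack([f(S["image"],515,230,70,70),f(T["image"],150,224,50,50)]))
E
```

```text
{'time_s': 8.375, 'qpos': [9.0972, 19.5077, -51.0593, 75.0713, 15.1233, 92.3135, -11.6759], 'tool_pos': [0.5533, 0.2788, 0.3137], 'tool_rot': [-179.9926, 0.0594, 118.0013], 'force': [-0.4961, -0.5333, -1.857], 'wrist_torque': [0.0282, -0.1806, 0.0471], 'grip_width': 0.0252}
```

View pics/w3.png

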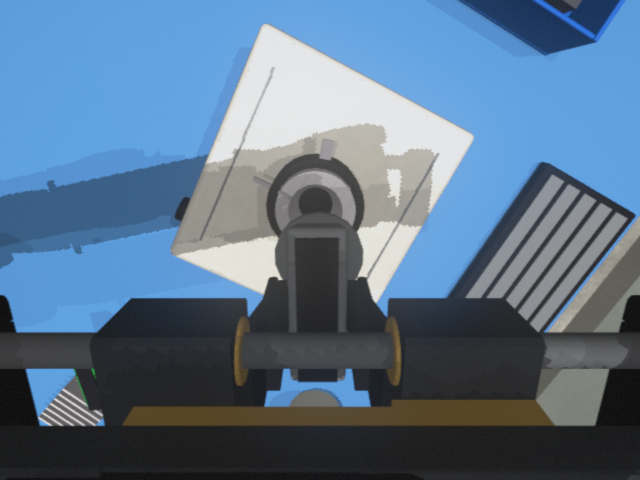

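View pics/st.png

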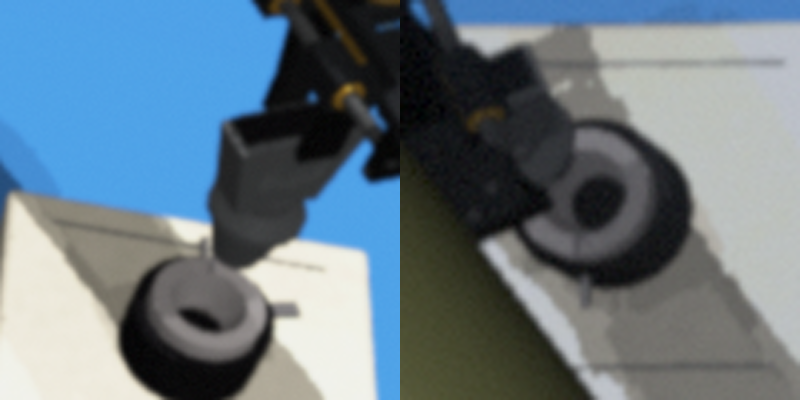

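The wrist view shows the nozzle held upright: mouth edges at columns 289 and 345, flange at columns 275–362 with its top at row 213. The ring's rim is at columns 273–356 with its top at row 169, so the ring is a little left of the nozzle. Fit the offset from these points.

```bash
python3 - <<'E'
from cell import vision,sensors
from h import *
from scipy.optimize import least_squares
o=sensors.get_obs();W=vision.read_camera("wrist");S=vision.read_camera("scene");T=vision.read_camera("top")
R=Ro.from_euler('xyz',o["tool_rot"],degrees=True).as_matrix();p=np.array(o["tool_pos"])
a=np.linspace(0,2*np.pi,361)
def ext(c,r):
    q=np.array([proj(W,c+[r*np.cos(t),r*np.sin(t),0]) for t in a]); return np.array([q[:,0].min(),q[:,0].max(),q[:,1].min()])
print("pred flange",[ext(p+[0,0,z],.027).round(1) for z in(-.079+.042,-.079+.037)])
for sy in(-1,1): print("pred mouth front",proj(W,p+R@np.array([.038,sy*.013,-.033])).round(1))
obs=np.array([273,356,169.])
def f(X):
    return np.r_[(ext(X,.034)-obs),proj(T,X)-[145.3,222],proj(S,X)-[518.7,266]]
for w in("all","wrist"):
    s=least_squares(f if w=="all" else (lambda X:f(X)[:3]),[.5525,.2805,.18]);print(w,s.x.round(4),s.fun.round(1), "tool offs mm",((s.x-p)@R*1e3).round(1))
E
```

```text
pred flange [array([274.1, 363.5, 208.8]), array([275. , 362.6, 206.8])]
pred mouth front [287.5 222.5]
pred mouth front [351.4 222.5]
all [0.5493 0.2801 0.177 ] [ 1.5 -0.8  0.1 -0.4  0.7 -0.6 -1.1] tool offs mm [  2.5  -3.  136.7]
wrist [0.5484 0.2812 0.1864] [-0. -0.  0.] tool offs mm [  3.8  -3.3 127.4]
```

>>> drive_tool(
  moves=[
    {"x": 2, "y": -1, "z": 3, "rx": 0, "ry": 0, "rz": 0, "fingers": 1},
    {"x": 5, "y": -3, "z": 15, "rx": 0, "ry": 0, "rz": 0, "fingers": 1},
    {"x": 5, "y": -3, "z": 30, "rx": 0, "ry": 0, "rz": 0, "fingers": 1},
    {"x": 5, "y": -3, "z": 45, "rx": 0, "ry": 0, "rz": 0, "fingers": 1},
    {"x": 5, "y": -3, "z": 55, "rx": 0, "ry": 0, "rz": 0, "fingers": 1},
    {"x": 5, "y": -3, "z": 62, "rx": 0, "ry": 0, "rz": 0, "fingers": 1},
    {"x": 5, "y": -3, "z": 65, "rx": 0, "ry": 0, "rz": 0, "fingers": 1},
    {"x": 5, "y": -3, "z": 65, "rx": 0, "ry": 0, "rz": 0, "fingers": 1},
    {"x": 5, "y": -3, "z": 65, "rx": 0, "ry": 0, "rz": 0, "fingers": 1},
    {"x": 5, "y": -3, "z": 65, "rx": 0, "ry": 0, "rz": 0, "fingers": 1},
  ],
)

```text
time_s: 9.93
tool_pos: [0.5479, 0.2834, 0.2491]
tool_rot: [180.0, 0.0, 118.1]
force: [0.4, 0.1, -2.6]
grip_width: 0.0248
grasp_force: 50.0
```

```bash
python3 - <<'E'
from cell import vision,sensors
from h import *
o=sensors.get_obs();print({k:np.round(o[k],4).tolist() for k in("tool_pos","tool_rot","force","wrist_torque")})
W=vision.read_camera("wrist");S=vision.read_camera("scene")
f=lambda im,u,v,w,h:cv2.resize(np.ascontiguousarray(im[v-h:v+h,u-w:u+w,::-1]),(400,400),interpolation=cv2.INTER_CUBIC)
cv2.imwrite("pics/st2.png",np.hstack([f(W["image"],317,220,80,80),f(S["image"],515,245,55,55)]))
E
```

```text
{'tool_pos': [0.5479, 0.2834, 0.2491], 'tool_rot': [179.9659, 0.0021, 118.1344], 'force': [0.3773, 0.124, -2.5797], 'wrist_torque': [0.002, -0.1056, -0.028]}
```

View pics/st2.png

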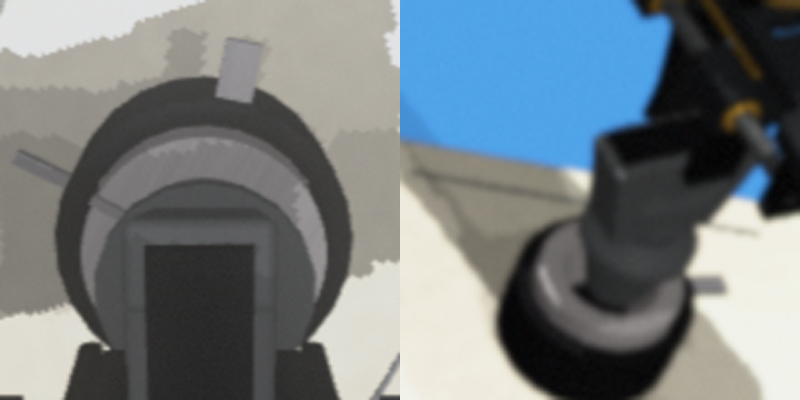

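The wrist crop shows the flange (columns 95–312) and the rim (80–328) concentric across the image. The scene crop shows the spigot entering the bore. Next I lower it while feeling for contact.

>>> drive_tool(
  moves=[
    {"x": 0, "y": 0, "z": 4, "rx": 0, "ry": 0, "rz": 0, "fingers": 1},
    {"x": 0, "y": 0, "z": 9, "rx": 0, "ry": 0, "rz": 0, "fingers": 1},
    {"x": 0, "y": 0, "z": 13, "rx": 0, "ry": 0, "rz": 0, "fingers": 1},
    {"x": 0, "y": 0, "z": 15, "rx": 0, "ry": 0, "rz": 0, "fingers": 1},
    {"x": 0, "y": 0, "z": 15, "rx": 0, "ry": 0, "rz": 0, "fingers": 1},
    {"x": 0, "y": 0, "z": 15, "rx": 0, "ry": 0, "rz": 0, "fingers": 1},
  ],
)

```text
time_s: 10.78
tool_pos: [0.5478, 0.2833, 0.2338]
tool_rot: [180.0, 0.0, 118.1]
force: [0.5, -0.3, -1.0]
grip_width: 0.0253
grasp_force: 50.0
```

>>> drive_tool(
  moves=[
    {"x": 0, "y": 0, "z": 1, "rx": 0, "ry": 0, "rz": 0, "fingers": 1},
    {"x": 0, "y": 0, "z": 2, "rx": 0, "ry": 0, "rz": 0, "fingers": 1},
    {"x": 0, "y": 0, "z": 3, "rx": 0, "ry": 0, "rz": 0, "fingers": 1},
    {"x": 0, "y": 0, "z": 3, "rx": 0, "ry": 0, "rz": 0, "fingers": 1},
    {"x": 0, "y": 0, "z": 3, "rx": 0, "ry": 0, "rz": 0, "fingers": 1},
  ],
)

```text
time_s: 11.4
tool_pos: [0.5479, 0.2831, 0.2306]
tool_rot: [-180.0, 0.0, 118.1]
force: [0.3, -0.6, -1.4]
grip_width: 0.0253
grasp_force: 50.0
```

>>> drive_tool(
  moves=[
    {"x": 0, "y": 0, "z": 1, "rx": 0, "ry": 0, "rz": 0, "fingers": 1},
    {"x": 0, "y": 0, "z": 2, "rx": 0, "ry": 0, "rz": 0, "fingers": 1},
    {"x": 0, "y": 0, "z": 2, "rx": 0, "ry": 0, "rz": 0, "fingers": 1},
    {"x": 0, "y": 0, "z": 2, "rx": 0, "ry": 0, "rz": 0, "fingers": 1},
  ],
)

```text
time_s: 11.9
tool_pos: [0.5479, 0.283, 0.2287]
tool_rot: [-180.0, 0.0, 118.1]
force: [-0.0, -1.8, -0.4]
grip_width: 0.0252
grasp_force: 50.0
```

>>> drive_tool(
  moves=[
    {"x": -0.9, "y": -0.5, "z": 0, "rx": 0, "ry": 0, "rz": 0, "fingers": 1},
    {"x": -0.9, "y": -0.5, "z": 1, "rx": 0, "ry": 0, "rz": 0, "fingers": 1},
    {"x": -0.9, "y": -0.5, "z": 2, "rx": 0, "ry": 0, "rz": 0, "fingers": 1},
    {"x": -0.9, "y": -0.5, "z": 2, "rx": 0, "ry": 0, "rz": 0, "fingers": 1},
    {"x": -0.9, "y": -0.5, "z": 2, "rx": 0, "ry": 0, "rz": 0, "fingers": 1},
  ],
)

```text
time_s: 12.52
tool_pos: [0.5479, 0.2822, 0.2267]
tool_rot: [180.0, 0.0, 118.1]
force: [1.8, 0.4, -0.4]
grip_width: 0.025
grasp_force: 50.0
```

>>> drive_tool(
  moves=[
    {"x": -0.4, "y": 0.7, "z": 0, "rx": 0, "ry": 0, "rz": 0, "fingers": 1},
    {"x": -0.4, "y": 0.7, "z": 1, "rx": 0, "ry": 0, "rz": 0, "fingers": 1},
    {"x": -0.4, "y": 0.7, "z": 2, "rx": 0, "ry": 0, "rz": 0, "fingers": 1},
    {"x": -0.4, "y": 0.7, "z": 2, "rx": 0, "ry": 0, "rz": 0, "fingers": 1},
    {"x": -0.4, "y": 0.7, "z": 2, "rx": 0, "ry": 0, "rz": 0, "fingers": 1},
  ],
)

```text
time_s: 13.15
tool_pos: [0.5486, 0.282, 0.2246]
tool_rot: [-180.0, 0.0, 118.1]
force: [1.5, -2.1, 0.3]
grip_width: 0.0252
grasp_force: 50.0
```

>>> drive_tool(
  moves=[
    {"x": -1.2, "y": 0.2, "z": 0, "rx": 0, "ry": 0, "rz": 0, "fingers": 1},
    {"x": -1.2, "y": 0.2, "z": 1, "rx": 0, "ry": 0, "rz": 0, "fingers": 1},
    {"x": -1.2, "y": 0.2, "z": 1, "rx": 0, "ry": 0, "rz": 0, "fingers": 1},
    {"x": -1.2, "y": 0.2, "z": 1, "rx": 0, "ry": 0, "rz": 0, "fingers": 1},
  ],
)

```text
time_s: 13.65
tool_pos: [0.549, 0.2813, 0.2235]
tool_rot: [-180.0, -0.0, 118.1]
force: [0.0, 0.2, -1.6]
grip_width: 0.0255
grasp_force: 50.0
```

>>> drive_tool(
  moves=[
    {"x": 0, "y": 0, "z": 1, "rx": 0, "ry": 0, "rz": 0, "fingers": 1},
    {"x": 0, "y": 0, "z": 2, "rx": 0, "ry": 0, "rz": 0, "fingers": 1},
    {"x": 0, "y": 0, "z": 2, "rx": 0, "ry": 0, "rz": 0, "fingers": 1},
    {"x": 0, "y": 0, "z": 2, "rx": 0, "ry": 0, "rz": 0, "fingers": 1},
  ],
)

```text
time_s: 14.15
tool_pos: [0.5493, 0.2811, 0.2222]
tool_rot: [180.0, 0.0, 118.1]
force: [-1.5, -2.4, 3.8]
grip_width: 0.025
grasp_force: 50.0
```

>>> drive_tool(
  moves=[
    {"x": -0.3, "y": -0.6, "z": 0, "rx": 0, "ry": 0, "rz": 0, "fingers": 1},
    {"x": -0.3, "y": -0.6, "z": 0.5, "rx": 0, "ry": 0, "rz": 0, "fingers": 1},
    {"x": -0.3, "y": -0.6, "z": 0.5, "rx": 0, "ry": 0, "rz": 0, "fingers": 1},
    {"x": -0.3, "y": -0.6, "z": 0.5, "rx": 0, "ry": 0, "rz": 0, "fingers": 1},
  ],
)

```text
time_s: 14.65
tool_pos: [0.5493, 0.281, 0.2221]
tool_rot: [179.9, 0.0, 118.1]
force: [-1.1, -1.5, 6.9]
grip_width: 0.0251
grasp_force: 50.0
```

>>> drive_tool(
  moves=[
    {"x": -0.2, "y": -0.3, "z": 0.2, "rx": 0, "ry": 0, "rz": 0, "fingers": 1},
    {"x": -0.2, "y": -0.3, "z": 0.5, "rx": 0, "ry": 0, "rz": 0, "fingers": 1},
    {"x": -0.2, "y": -0.3, "z": 0.5, "rx": 0, "ry": 0, "rz": 0, "fingers": 1},
    {"x": -0.2, "y": -0.3, "z": 0.5, "rx": 0, "ry": 0, "rz": 0, "fingers": 1},
  ],
)

```text
time_s: 15.15
tool_pos: [0.5493, 0.281, 0.2221]
tool_rot: [179.9, 0.0, 118.1]
force: [-2.0, -2.1, 6.9]
grip_width: 0.0253
grasp_force: 50.0
```

>>> drive_tool(
  moves=[
    {"x": -0.3, "y": -0.5, "z": 0, "rx": 0, "ry": 0, "rz": 0, "fingers": 1},
    {"x": -0.3, "y": -0.5, "z": 0.4, "rx": 0, "ry": 0, "rz": 0, "fingers": 1},
    {"x": -0.3, "y": -0.5, "z": 0.4, "rx": 0, "ry": 0, "rz": 0, "fingers": 1},
    {"x": -0.3, "y": -0.5, "z": 0.4, "rx": 0, "ry": 0, "rz": 0, "fingers": 1},
  ],
)

```text
time_s: 15.65
tool_pos: [0.5493, 0.2809, 0.222]
tool_rot: [179.8, -0.0, 118.1]
force: [-0.3, -1.1, 8.1]
grip_width: 0.0251
grasp_force: 50.0
```

```bash
python3 - <<'E'
from cell import vision,sensors
from h import *
for i in range(3):
    o=sensors.get_obs();print({k:np.round(o[k],4).tolist() for k in("tool_pos","force","wrist_torque")},np.round(o["qpos"][6],2)); vision.read_camera("top")
E
```

```text
{'tool_pos': [0.5493, 0.2809, 0.222], 'force': [-0.2795, -1.0647, 8.0858], 'wrist_torque': [-0.4037, 0.238, -0.0457]} -12.71
{'tool_pos': [0.5493, 0.2808, 0.222], 'force': [-0.8157, -1.5489, 8.8264], 'wrist_torque': [-0.4833, 0.2091, -0.0617]} -12.71
{'tool_pos': [0.5493, 0.2808, 0.222], 'force': [-1.5077, -0.7036, 8.4023], 'wrist_torque': [-0.3934, 0.2079, -0.0402]} -12.71
```

>>> drive_tool(
  moves=[
    {"x": 0, "y": -0.2, "z": 0.3, "rx": 0, "ry": 0, "rz": 0, "fingers": 1},
    {"x": 0, "y": -0.2, "z": 0.6, "rx": 0, "ry": 0, "rz": 0, "fingers": 1},
    {"x": 0, "y": -0.2, "z": 0.6, "rx": 0, "ry": 0, "rz": 0, "fingers": 1},
    {"x": 0, "y": -0.2, "z": 0.6, "rx": 0, "ry": 0, "rz": 0, "fingers": 1},
  ],
  force=60,
)

```text
time_s: 16.3
tool_pos: [0.5493, 0.2809, 0.222]
tool_rot: [179.8, -0.0, 118.1]
force: [-0.3, -1.0, 11.3]
grip_width: 0.0251
grasp_force: 60.0
```

```bash
cat > r.py <<'E'
from cell import vision,sensors
from h import *
F=[]
for i in range(4):
    o=sensors.get_obs();F.append(np.r_[o["force"],o["wrist_torque"]]); i<3 and vision.read_camera("top")
print(round(o["time_s"],2),np.round(o["tool_pos"],4),np.round(o["tool_rot"],2),"F",np.mean(F,0).round(2),"sd",np.std(F,0).round(2),"q7",round(o["qpos"][6],1))
E
python3 r.py
```

```text
16.45 [0.5493 0.2809 0.222 ] [179.76  -0.   118.14] F [-0.85 -1.38 10.91 -0.45  0.32 -0.03] sd [0.66 0.41 0.28 0.04 0.03 0.01] q7 -12.7
```

>>> drive_tool(
  moves=[
    {"x": 0, "y": 0, "z": 0, "rx": 0, "ry": 0, "rz": 0.03, "fingers": 1},
    {"x": 0, "y": 0, "z": 0, "rx": 0, "ry": 0, "rz": 0.07, "fingers": 1},
    {"x": 0, "y": 0, "z": 0, "rx": 0, "ry": 0, "rz": 0.11, "fingers": 1},
    {"x": 0, "y": 0, "z": 0, "rx": 0, "ry": 0, "rz": 0.16, "fingers": 1},
    {"x": 0, "y": 0, "z": 0, "rx": 0, "ry": 0, "rz": 0.2, "fingers": 1},
    {"x": 0, "y": 0, "z": 0, "rx": 0, "ry": 0, "rz": 0.2, "fingers": 1},
  ],
)

```text
time_s: 17.2
tool_pos: [0.5497, 0.2811, 0.2219]
tool_rot: [179.7, -0.1, 106.7]
force: [1.9, -0.8, 9.3]
grip_width: 0.0252
grasp_force: 60.0
```

```bash
python3 r.py
```

```text
17.35 [0.5497 0.2811 0.2219] [ 1.7971e+02 -6.0000e-02  1.0670e+02] F [ 1.08 -1.15  9.69 -0.28 -0.01  0.16] sd [0.56 0.31 0.24 0.05 0.04 0.03] q7 -23.6
```

>>> drive_tool(
  moves=[
    {"x": -0.2, "y": 0.1, "z": 0.2, "rx": 0, "ry": 0, "rz": 0.02, "fingers": 1},
    {"x": -0.2, "y": 0.1, "z": 0.2, "rx": 0, "ry": 0, "rz": 0.06, "fingers": 1},
    {"x": -0.2, "y": 0.1, "z": 0.2, "rx": 0, "ry": 0, "rz": 0.11, "fingers": 1},
    {"x": -0.2, "y": 0.1, "z": 0.2, "rx": 0, "ry": 0, "rz": 0.16, "fingers": 1},
    {"x": -0.2, "y": 0.1, "z": 0.2, "rx": 0, "ry": 0, "rz": 0.21, "fingers": 1},
    {"x": -0.2, "y": 0.1, "z": 0.2, "rx": 0, "ry": 0, "rz": 0.26, "fingers": 1},
    {"x": -0.2, "y": 0.1, "z": 0.2, "rx": 0, "ry": 0, "rz": 0.31, "fingers": 1},
    {"x": -0.2, "y": 0.1, "z": 0.2, "rx": 0, "ry": 0, "rz": 0.36, "fingers": 1},
    {"x": -0.2, "y": 0.1, "z": 0.2, "rx": 0, "ry": 0, "rz": 0.4, "fingers": 1},
  ],
)

```text
time_s: 18.48
tool_pos: [0.5506, 0.2814, 0.2219]
tool_rot: [179.7, -0.2, 83.7]
force: [2.2, -1.0, 8.4]
grip_width: 0.0254
grasp_force: 60.1
```

```bash
python3 r.py
```

```text
18.62 [0.5506 0.2814 0.2219] [179.67  -0.24  83.78] F [ 1.9  -0.24  8.19 -0.01 -0.4   0.19] sd [0.7  0.47 0.23 0.02 0.01 0.04] q7 -45.4
```

>>> drive_tool(
  moves=[
    {"x": 0, "y": 0.3, "z": 0.3, "rx": 0, "ry": 0, "rz": 0, "fingers": 1},
    {"x": 0, "y": 0.3, "z": 0.6, "rx": 0, "ry": 0, "rz": 0, "fingers": 1},
    {"x": 0, "y": 0.3, "z": 0.6, "rx": 0, "ry": 0, "rz": 0, "fingers": 1},
  ],
)

```text
time_s: 19.0
tool_pos: [0.5507, 0.2814, 0.2218]
tool_rot: [179.7, -0.2, 83.8]
force: [1.5, -0.6, 10.7]
grip_width: 0.025
grasp_force: 60.0
```

```bash
python3 r.py; python3 - <<'E'
from cell import vision
from h import *
W=vision.read_camera("wrist")["image"];S=vision.read_camera("scene")["image"]
f=lambda im,u,v,w,h:cv2.resize(np.ascontiguousarray(im[v-h:v+h,u-w:u+w,::-1]),(400,400),interpolation=cv2.INTER_CUBIC)
cv2.imwrite("pics/st3.png",np.hstack([f(W,317,220,90,90),f(S,515,255,50,50)]))
E
```

```text
19.15 [0.5507 0.2815 0.2219] [179.67  -0.25  83.79] F [ 1.33 -0.41 10.79 -0.13 -0.08  0.14] sd [0.15 0.26 0.26 0.02 0.04 0.02] q7 -45.4
```

View pics/st3.png

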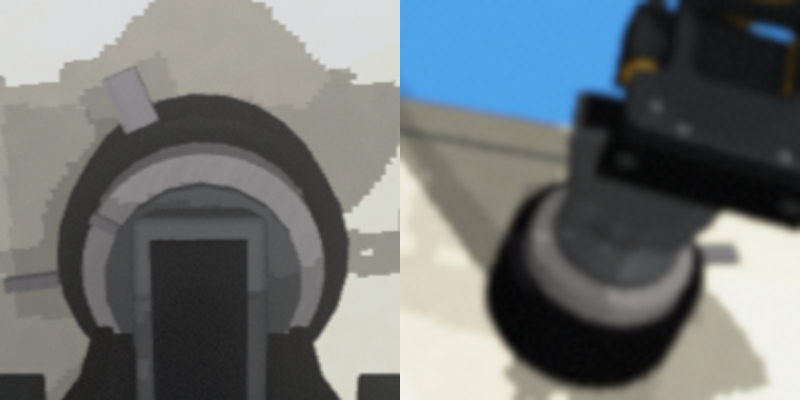

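The wrist crop shows the rib at (105,218), now well away from the narrow mark at (30,283) and heading for the wide one at (130,100). It has turned with the nozzle, so the taper grips. I carry on, following the axis offset of 2.35 mm.

>>> drive_tool(
  moves=[
    {"x": 0, "y": 0.1, "z": 0, "rx": 0, "ry": 0, "rz": 0.03, "fingers": 1},
    {"x": 0, "y": 0.2, "z": 0, "rx": 0, "ry": 0, "rz": 0.07, "fingers": 1},
    {"x": 0, "y": 0.3, "z": 0.1, "rx": 0, "ry": 0, "rz": 0.12, "fingers": 1},
    {"x": -0.1, "y": 0.4, "z": 0.1, "rx": 0, "ry": 0, "rz": 0.17, "fingers": 1},
    {"x": -0.1, "y": 0.5, "z": 0.2, "rx": 0, "ry": 0, "rz": 0.22, "fingers": 1},
    {"x": -0.1, "y": 0.6, "z": 0.2, "rx": 0, "ry": 0, "rz": 0.27, "fingers": 1},
    {"x": -0.1, "y": 0.7, "z": 0.3, "rx": 0, "ry": 0, "rz": 0.32, "fingers": 1},
    {"x": -0.2, "y": 0.8, "z": 0.3, "rx": 0, "ry": 0, "rz": 0.37, "fingers": 1},
    {"x": -0.2, "y": 0.9, "z": 0.3, "rx": 0, "ry": 0, "rz": 0.4, "fingers": 1},
    {"x": -0.2, "y": 0.9, "z": 0.3, "rx": 0, "ry": 0, "rz": 0.4, "fingers": 1},
  ],
)

```text
time_s: 20.5
tool_pos: [0.5518, 0.2814, 0.2219]
tool_rot: [179.8, -0.4, 60.9]
force: [1.1, -0.6, 11.4]
grip_width: 0.0252
grasp_force: 60.0
```

```bash
python3 r.py
```

```text
20.65 [0.5518 0.2814 0.2218] [179.78  -0.4   60.88] F [ 1.43 -0.32 11.61 -0.02 -0.12  0.2 ] sd [0.33 0.22 0.13 0.01 0.02 0.02] q7 -67.3
```

>>> drive_tool(
  moves=[
    {"x": 0, "y": 0.1, "z": 0, "rx": 0, "ry": 0, "rz": 0.04, "fingers": 1},
    {"x": 0, "y": 0.2, "z": 0, "rx": 0, "ry": 0, "rz": 0.08, "fingers": 1},
    {"x": 0, "y": 0.3, "z": 0, "rx": 0, "ry": 0, "rz": 0.12, "fingers": 1},
    {"x": -0.1, "y": 0.4, "z": 0, "rx": 0, "ry": 0, "rz": 0.16, "fingers": 1},
    {"x": -0.1, "y": 0.5, "z": 0, "rx": 0, "ry": 0, "rz": 0.2, "fingers": 1},
    {"x": -0.1, "y": 0.5, "z": 0, "rx": 0, "ry": 0, "rz": 0.2, "fingers": 1},
  ],
)

```text
time_s: 21.4
tool_pos: [0.5523, 0.2811, 0.2218]
tool_rot: [179.9, -0.5, 49.4]
force: [0.7, -0.0, 11.6]
grip_width: 0.0252
grasp_force: 60.0
```

```bash
python3 r.py
```

```text
21.55 [0.5523 0.2812 0.2218] [179.86  -0.46  49.42] F [ 1.100e+00  1.000e-02  1.157e+01  5.000e-02 -1.800e-01  1.800e-01] sd [0.21 0.04 0.18 0.04 0.03 0.01] q7 -78.3
```

>>> drive_tool(
  moves=[
    {"x": 0, "y": 0.1, "z": 0, "rx": 0, "ry": 0, "rz": 0.03, "fingers": 1},
    {"x": 0, "y": 0.2, "z": 0, "rx": 0, "ry": 0, "rz": 0.06, "fingers": 1},
    {"x": 0, "y": 0.2, "z": 0, "rx": 0, "ry": 0, "rz": 0.09, "fingers": 1},
    {"x": 0, "y": 0.3, "z": 0, "rx": 0, "ry": 0, "rz": 0.12, "fingers": 1},
    {"x": 0, "y": 0.3, "z": 0, "rx": 0, "ry": 0, "rz": 0.12, "fingers": 1},
  ],
)

```text
time_s: 22.18
tool_pos: [0.5526, 0.2809, 0.2218]
tool_rot: [179.9, -0.5, 42.6]
force: [1.6, -0.4, 10.6]
grip_width: 0.0254
grasp_force: 60.1
```

```bash
python3 r.py
```

```text
22.32 [0.5526 0.2809 0.2218] [179.9   -0.47  42.57] F [ 1.35 -0.15 10.89  0.06 -0.22  0.37] sd [0.26 0.55 0.46 0.01 0.03 0.04] q7 -84.8
```

>>> drive_tool(
  moves=[
    {"x": 0, "y": 0.1, "z": 0.1, "rx": 0, "ry": 0, "rz": 0.03, "fingers": 1},
    {"x": 0, "y": 0.1, "z": 0.2, "rx": 0, "ry": 0, "rz": 0.06, "fingers": 1},
    {"x": 0, "y": 0.2, "z": 0.2, "rx": 0, "ry": 0, "rz": 0.08, "fingers": 1},
    {"x": 0, "y": 0.2, "z": 0.2, "rx": 0, "ry": 0, "rz": 0.08, "fingers": 1},
  ],
)

```text
time_s: 22.82
tool_pos: [0.5527, 0.2808, 0.2218]
tool_rot: [179.9, -0.5, 38.0]
force: [1.4, -0.1, 11.8]
grip_width: 0.025
grasp_force: 60.2
```

```bash
python3 r.py; python3 - <<'E'
from cell import vision
from h import *
W=vision.read_camera("wrist")["image"]
cv2.imwrite("pics/w4.png",cv2.resize(np.ascontiguousarray(W[130:290,217:417,::-1]),(800,600),interpolation=cv2.INTER_CUBIC))
E
```

```text
22.98 [0.5528 0.2808 0.2218] [179.93  -0.49  38.  ] F [ 1.2  -0.63 11.65  0.04 -0.21  0.46] sd [0.15 0.33 0.27 0.01 0.02 0.02] q7 -89.2
```

Torque has risen from 0.18 to 0.46 N m while z stayed constant, so the ring is on its stop and the taper now slips. Ease the push off, then release.

>>> drive_tool(
  moves=[
    {"x": 0, "y": 0, "z": -0.7, "rx": 0, "ry": 0, "rz": 0, "fingers": 1},
    {"x": 0, "y": 0, "z": -1.4, "rx": 0, "ry": 0, "rz": 0, "fingers": 1},
    {"x": 0, "y": 0, "z": -1.8, "rx": 0, "ry": 0, "rz": 0, "fingers": 1},
    {"x": 0, "y": 0, "z": -1.8, "rx": 0, "ry": 0, "rz": 0, "fingers": 1},
  ],
)

```text
time_s: 23.52
tool_pos: [0.5525, 0.2805, 0.2219]
tool_rot: [180.0, -0.4, 38.0]
force: [3.8, 0.9, 5.9]
grip_width: 0.0251
grasp_force: 60.1
```

```bash
python3 r.py
```

```text
23.68 [0.5525 0.2805 0.2219] [179.97  -0.4   37.98] F [ 3.68  1.53  6.1   0.43 -0.76  0.42] sd [0.28 0.63 0.23 0.02 0.01 0.04] q7 -89.2
```

>>> drive_tool(
  moves=[
    {"x": 0.5, "y": 0.1, "z": -0.4, "rx": 0, "ry": 0, "rz": 0, "fingers": 1},
    {"x": 0.9, "y": 0.2, "z": -0.8, "rx": 0, "ry": 0, "rz": 0, "fingers": 1},
    {"x": 0.9, "y": 0.2, "z": -0.8, "rx": 0, "ry": 0, "rz": 0, "fingers": 1},
  ],
)

```text
time_s: 24.05
tool_pos: [0.5523, 0.2803, 0.2219]
tool_rot: [-180.0, -0.2, 38.0]
force: [5.0, 2.3, 5.6]
grip_width: 0.025
grasp_force: 60.1
```

```bash
python3 r.py
```

```text
24.2 [0.5523 0.2803 0.2219] [-179.99   -0.23   37.96] F [ 4.32  2.43  5.42  0.72 -0.96  0.41] sd [0.6  0.48 0.41 0.02 0.04 0.03] q7 -89.3
```

>>> drive_tool(
  moves=[
    {"x": 0.7, "y": 0, "z": 0, "rx": 0, "ry": 0, "rz": 0, "fingers": 1},
    {"x": 1.5, "y": 0.2, "z": 0, "rx": 0, "ry": 0, "rz": 0, "fingers": 1},
    {"x": 1.5, "y": 0.2, "z": 0, "rx": 0, "ry": 0, "rz": 0, "fingers": 1},
  ],
)

```text
time_s: 24.58
tool_pos: [0.5526, 0.2805, 0.2218]
tool_rot: [-180.0, -0.1, 38.0]
force: [1.6, 0.5, 7.0]
grip_width: 0.0257
grasp_force: 60.1
```

```bash
python3 r.py
```

```text
24.73 [0.5525 0.2805 0.2218] [-1.7998e+02 -7.0000e-02  3.7960e+01] F [ 1.53  0.74  7.36  0.35 -0.31  0.39] sd [0.47 0.37 0.32 0.03 0.02 0.01] q7 -89.3
```

>>> drive_tool(
  moves=[
    {"x": 0.7, "y": 0.1, "z": -0.3, "rx": 0, "ry": 0, "rz": 0, "fingers": 1},
    {"x": 1.2, "y": 0.1, "z": -0.7, "rx": 0, "ry": 0, "rz": 0, "fingers": 1},
    {"x": 1.2, "y": 0.1, "z": -0.7, "rx": 0, "ry": 0, "rz": 0, "fingers": 1},
  ],
)

```text
time_s: 25.1
tool_pos: [0.5527, 0.2806, 0.2218]
tool_rot: [-180.0, 0.1, 38.0]
force: [0.2, -0.3, 6.7]
grip_width: 0.0251
grasp_force: 60.1
```

```bash
python3 r.py
```

```text
25.25 [0.5527 0.2806 0.2218] [-1.7997e+02  7.0000e-02  3.7960e+01] F [ 0.01 -0.06  6.34  0.2   0.    0.4 ] sd [0.27 0.4  0.39 0.01 0.02 0.02] q7 -89.4
```

>>> drive_tool(
  moves=[
    {"x": 0.2, "y": 0, "z": -0.4, "rx": 0, "ry": 0, "rz": 0, "fingers": 1},
    {"x": 0.4, "y": 0, "z": -0.7, "rx": 0, "ry": 0, "rz": 0, "fingers": 1},
    {"x": 0.4, "y": 0, "z": -0.7, "rx": 0, "ry": 0, "rz": 0, "fingers": 1},
    {"x": 0.4, "y": 0, "z": -0.7, "rx": 0, "ry": 0, "rz": 0, "fingers": 0.1},
    {"x": 0.4, "y": 0, "z": -0.7, "rx": 0, "ry": 0, "rz": 0, "fingers": -0.2},
    {"x": 0.4, "y": 0, "z": -0.7, "rx": 0, "ry": 0, "rz": 0, "fingers": -0.6},
    {"x": 0.4, "y": 0, "z": -0.7, "rx": 0, "ry": 0, "rz": 0, "fingers": -1},
    {"x": 0.4, "y": 0, "z": -0.7, "rx": 0, "ry": 0, "rz": 0, "fingers": -1},
    {"x": 0.4, "y": 0, "z": -0.7, "rx": 0, "ry": 0, "rz": 0, "fingers": -1},
    {"x": 0.4, "y": 0, "z": -0.7, "rx": 0, "ry": 0, "rz": 0, "fingers": -1},
  ],
)

```text
time_s: 26.5
tool_pos: [0.5538, 0.2807, 0.2225]
tool_rot: [180.0, -0.0, 37.9]
force: [0.5, 0.2, 0.7]
grip_width: 0.0838
grasp_force: 0.0
```

>>> drive_tool(
  moves=[
    {"x": 0, "y": 0, "z": -5, "rx": 0, "ry": 0, "rz": 0, "fingers": -1},
    {"x": 0, "y": 0, "z": -20, "rx": 0, "ry": 0, "rz": 0, "fingers": -1},
    {"x": 0, "y": 0, "z": -45, "rx": 0, "ry": 0, "rz": 0, "fingers": -1},
    {"x": 0, "y": 0, "z": -75, "rx": 0, "ry": 0, "rz": 0, "fingers": -1},
    {"x": 0, "y": 0, "z": -100, "rx": 0, "ry": 0, "rz": 0, "fingers": -1},
    {"x": 0, "y": 0, "z": -115, "rx": 0, "ry": 0, "rz": 0, "fingers": -1},
    {"x": 0, "y": 0, "z": -120, "rx": 0, "ry": 0, "rz": 0, "fingers": -1},
    {"x": 0, "y": 0, "z": -120, "rx": 0, "ry": 0, "rz": 0, "fingers": -1},
    {"x": 0, "y": 0, "z": -120, "rx": 0, "ry": 0, "rz": 0, "fingers": -1},
  ],
)

```text
time_s: 27.62
tool_pos: [0.5535, 0.2803, 0.3413]
tool_rot: [-180.0, 0.1, 37.9]
force: [0.8, -0.0, 0.4]
grip_width: 0.0868
grasp_force: 0.0
```

```bash
python3 r.py; python3 - <<'E'
from cell import vision
from h import *
W=vision.read_camera("wrist")["image"];S=vision.read_camera("scene")["image"]
f=lambda im,u,v,w,h:cv2.resize(np.ascontiguousarray(im[v-h:v+h,u-w:u+w,::-1]),(400,600),interpolation=cv2.INTER_CUBIC)
cv2.imwrite("pics/fin.png",np.hstack([f(W,317,220,70,105),f(S,515,245,40,60)]))
E
```

```text
27.77 [0.5536 0.2804 0.3417] [-1.7999e+02  7.0000e-02  3.7920e+01] F [ 0.27  0.13  0.07 -0.01 -0.   -0.01] sd [0.35 0.75 0.55 0.01 0.02 0.01] q7 -88.6
```

View pics/fin.png

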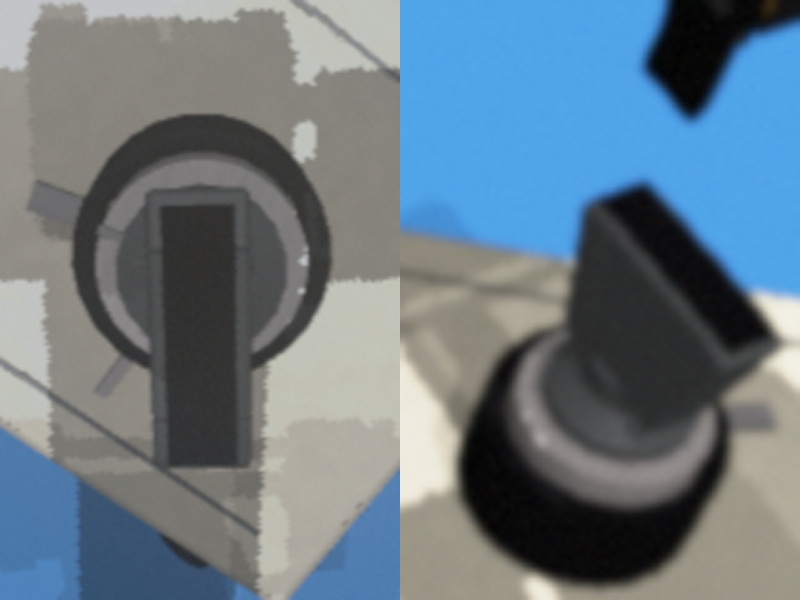

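The final view shows the nozzle upright and seated, with the rib at (112,232) in line with the wide mark at (55,205), and the gripper clear. Hand in.

```bash
python3 -c "
from cell import workorder
print(workorder.sign_off())"
```

```text
the job is handed in; nothing more can be done
None
```

The grey fishtail nozzle is seated upright in the ring and turned clockwise to the stop, with the rib in line with the wide "open" mark. The ring showed no sign of giving way under about 13 N. The gripper is clear, nothing else was moved that I know of, and the job is handed in at about 28 s.

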